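# Unhook a carrier of gold caps from the drying stand and slide it home in the blue tray

## Robot

A 6-joint arm with a two-finger parallel gripper is mounted at the origin on the work surface. World frame = base frame: x ahead of the robot, y to its left, z up, the work surface at z = 0. Lengths are in m, angles in rad, forces in N, time in s.
With the tool pointing down it reaches from about 0.3 to 0.875 m from the base axis. Payload 6.4 kg.
Tool frame: the origin (TCP) lies at the very end of the fingers, on their centre line; the grasp point (between the pads) lies 19 mm behind it; z points along the fingers, y is the line along which they close (so a half turn about z gives the same grasp; the last joint's range is limited). The gripper opens to 85 mm and grips with 20 to 120 N. Pads are 22 mm wide; open, the fingers measure 114 mm over their backs; the gripper's body (76 mm by 85 mm) begins 54 mm behind the grasp point. The pads swing forward as they close: fully open they stand 13 mm farther back than shut.
Start: joints at [0.957, 0.181, 1.607, -0, 1.354, -0.206], TCP at [0.228, 0.528, 0.2] pointing down, gripper open.
Joint ranges: [-2.99, 2.99], [-0.89, 2.07], [0.3, 2.58], [-1.14, 4.28], [0, 2.63], [-3.12, 3.12]. Speed limits (rad/s): [2.57, 2.57, 3.01, 3.14, 3.14, 3.14].

## Interface

Orientations are given as a unit quaternion [w, x, y, z].
In Python, from bench import get_obs, optics, workorder gives the robot as it stands.
- The arm moves only by the tool run_rows, called after "Call:" as name(argument=value, ...) on one line, values as JSON. Schema: {"type":"object","properties":{"deltas":{"type":"object","properties":{"steps":{"type":"array","items":{"type":"array","items":{"type":"number"},"minItems":7,"maxItems":7},"minItems":1,"maxItems":10}},"additionalProperties":false,"required":["steps"]},"only":{"type":"string"},"quiet":{"type":"boolean"},"lines":{"type":"string"}},"required":["deltas"],"additionalProperties":false}. deltas is an object whose key "steps" holds a list of rows, 1 to 10 of them, each of 7 numbers: dx, dy, dz in parts of the range, where 1.0 means 1 m, then a rotation vector rx, ry, rz in normalised numbers (1 is 60 degrees), then the opening from 0.0 (shut) to 1.0 (fully open); each row is the pose to reach, as a shift and turn from the pose commanded when the call began, along the tool's axes at that moment; what a row does not reach only later rows make up. A row lasts 1/8 s, in which the tool goes at most 0.0625 m and 0.188 rad, less where a joint would pass 70% of its speed; a pose out of reach is approached as far as the arm can. The fingers move at their own pace and stop on an object; the grip force is fixed at half the most. Time passes only in rows, so rows that do not move let the fingers close. The tool returns the time, the measured TCP pose, the force, the opening and the grip force at its end. only (a regular expression) keeps the lines of the reply that match it, lines (a string "A,B") keeps lines A to B, and quiet returns only ok. No shift or turn number may pass 1 either way. Input that does not fit is refused with a message, and nothing moves.
- get_obs(): the state, without advancing time (a new reading comes with each control period).
- optics.camera(name): name is "scene" or "top" or "wrist"; returns (picture, depth): 400x640x3 uint8, blue, green, red; 400x640 float32, m along the optical axis (not along the pixel's ray), 0 where there is no reading.
- optics.camera_params(name): a dict with "fovy" (degrees; the focal length in pixels is half the picture's height over the tangent of half this angle, whatever the lens; pixels are square), "cx", "cy" (the principal point, pixels), "view" (4x4, takes a point from world to camera coordinates). Camera axes: x right, y up, looking along -z (the intrinsics and any distortion apply to the point x, -y, -z); pixel columns grow to the right and rows downward; lengths in m; the calibration is good to about 2 mm. A picture is of the moment at which its call begins: read the wrist's pose just before it. camera_params takes no time and is no camera call; for the wrist camera it gives the pose at the moment of the call.
- workorder.hand_in(): hands the job in; it is judged then, once.
The state is a dict: "time_s": time; "q": joint angles; "dq": joint speeds; "joint_efforts": joint torques, N m; "eef_pos": TCP position; "eef_rot": TCP orientation; "wrist_force": force on the tool from outside, world axes, zero at the start; "torque": the same for the moment, N m; "opening": opening from 0.0 (shut) to 1.0 (fully open); "grasp_force": force on a finger pad.
Only numpy, scipy, OpenCV 4.12 (cv2) and the standard library are available. Lean on these libraries where they do the work, as an engineer would, in place of code of your own. Each camera call takes 0.05 s, during which the arm holds its last target. There are 200 camera calls.

## Task

Take the carrier with the gold caps off its deep hook on the drying stand: keep it upright, lift it past the hook's upturned tip and draw it off towards you by feel, without forcing the hook, whose arm may be folded up to any slope. Then set it down gently in the blue tray and slide it flat along the tray floor until it rests against the tray's far wall, leaving room for another carrier in front, and let go. Leave the white-cap carrier on its hook and everything else on the bench where it is.

Things in the scene. Friction and masses are not known exactly. Their poses are not given: they have to be found in the camera images.
- gold_carrier: Cap carrier, 0.36 to 0.59 kg, hanging on either of the stand's two hooks. Origin: centre of its underside, 40 mm above the bench while it hangs; z up, y along it. Base plate 60 (x) x 160 (y) mm, top 10 mm up, 8 gold caps on it at y = +-40 and +-65 mm, tops 43 mm up. From its middle (x = 0) an upright steel strap rises, 4 mm thick (x), 56 mm wide (y). Same turned half round.
- gold_eye (a point): Middle of the upper edge of the eye, the window in the strap through which the hook's arm passes. The eye is 40 mm wide (y), 48 mm high: upper edge at carrier z = 95 mm, lower edge at z = 47 mm. While the carrier hangs, the upper edge rests on a seat of the stand.
- gold_grip (a point): Centre of the gold carrier's black grip block, 14 (x) x 40 (y) x 40 (z) mm, carrier z = 175 to 215 mm, above the strap and the centre of mass; a neck 26 mm wide (y), 4 mm thick joins it to the strap.
- white_carrier: The same carrier with white caps, hanging on the stand's other hook, 190 mm to the side. To be left there.
- stand: Drying stand, fixed. Origin: on the bench below the midpoint of the two seats, z up; the hooks point along its -x, towards the robot. Seats at y = +-95 mm. Drip plate on the bench x = -70 to 110, y = +-220 mm, 14 mm high. No part of it, hooks included, is higher than 205 mm. Each fold-up hook arm stands at its own slope, not reported. Over 25 N on a hook is forcing it.
- seat_a (a point): Seat of the hook at stand y = +95 mm: x = 0, z = 135 mm, a notch 8 mm wide (x) with ears 5 mm high, on two cheeks (x = -13 to 20, 24 mm wide in y, z = 119 to 138 mm). The hook's pivot is between them, 8 mm under this point. Its arm, a steel rod 8 mm thick, points to -x, tilted between 12 degrees below and 28 degrees above level; the hinge is very stiff, it stays so.
- seat_b (a point): The same seat and hook at stand y = -95 mm. On both the arm's axis is 90 mm long from the pivot, then the upturned end 30 mm (axis, plus a 4 mm round tip), leaning 16 degrees outward of square. At any slope, with the strap upright and the eye's lower edge felt just under the arm (within 3 mm), its upper edge clears the tip.
- beam (a point): Middle of the top of the stand's rear beam, 20 mm square along y, held by posts at stand y = +-205 mm; from it a bar 14 mm wide, 12 mm high runs to each hook's cheeks.
- tray: Blue open tray, fixed. Origin: centre of its underside, z up, +x away from the robot. Inside 140 (x) x 176 (y) mm, floor 4 mm up, walls 4 mm thick, 50 mm high. Takes two carriers, one behind the other, each lying along the tray's y. A carrier against the far wall has its origin at tray x = +40 mm.
- tray_stop (a point): Foot of the inner face of the tray's far wall, at its middle (tray x = 70 mm, z = 4 mm).
- bottle_a: Amber dropper bottle 34 mm wide, 90 mm high, gold collar and white bulb, standing near the robot; origin under its centre. Not to be disturbed.
- bottle_b: Another such bottle.
- bottle_c: Another such bottle.
- cup: White plastic cup, 70 mm wide, 60 mm high, on the right near the robot; origin under its centre. Not to be disturbed.
- tweezers: Steel tweezers, 125 mm long, 6 mm high, lying on the left of the bench; origin under their middle. Not to be disturbed.

How it is judged:
By the outcome, as a careful person would: the job done as asked, in the order asked, and still so for the second after the job is handed in, with the robot touching nothing.
It also fails if it takes over 72 s, if anything falls off the work surface, if the arm or the gripper's body presses on something with over 40 N, if the wrist force passes 120 N, or if a joint passes its speed limit or range.

## Working session

There is one attempt and no reset: what is moved stays moved. The work goes in short steps, Python scripts to look and compute and a tool call to move; the robot and the scene stay as the last step left them, time stands still between calls to the robot, and variables do not carry over. Pictures are saved under pics/ and viewed, at most 10 in all, crops included, and the job is handed in when it is done.

```bash
mkdir -p pics; ls; python3 - <<'E'
from bench import get_obs, optics, workorder
import cv2
o=get_obs(); print(o['time_s'],o['eef_pos'],o['eef_rot'],o['wrist_force'],o['opening'])
for n in('scene','top'):
    p=optics.camera_params(n); print(n,p)
    im,d=optics.camera(n); cv2.imwrite(f'pics/{n}0.png',im)
    import numpy as np; np.save(f'{n}_d.npy',d)
E
```

```text
pics
0.0 [0.22766966 0.5273459  0.19916969] [-3.52782452e-04  2.02496666e-01  9.79282562e-01 -7.99442776e-04] [0.11605451 1.40468888 0.30708182] 1.001512171291288
scene {'fovy': 45.76641023263785, 'cx': 326.2434452813548, 'cy': 197.94782121426488, 'view': array([[ 0.06094017,  0.99809683,  0.00943522, -0.05964148],
       [-0.75668699,  0.04003187,  0.65255057,  0.24449043],
       [ 0.65093094, -0.04690605,  0.75768643, -1.6575933 ],
       [ 0.        ,  0.        ,  0.        ,  1.        ]])}
top {'fovy': 56.07954722700383, 'cx': 315.83970654907444, 'cy': 197.25929144354643, 'view': array([[ 0.01216268, -0.99975722,  0.01837305,  0.01756051],
       [ 0.98792075,  0.01485335,  0.15424643, -0.49851236],
       [-0.15448188,  0.01627507,  0.98786156, -1.26567903],
       [ 0.        ,  0.        ,  0.        ,  1.        ]])}
```

View pics/scene0.png

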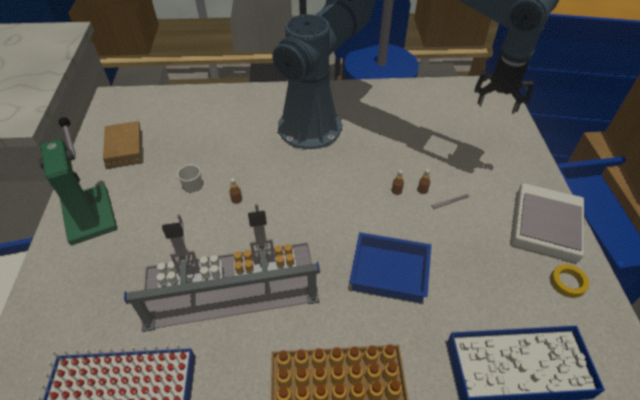

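View pics/top0.png

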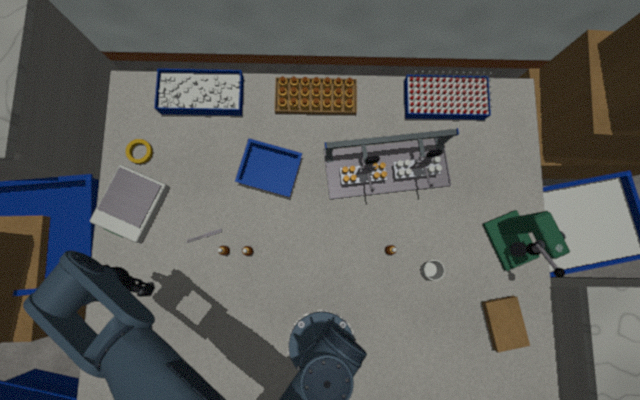

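The scene and top pictures show the gold carrier on the robot's-left hook (top image: caps around 363,173; grip around 372,160). The white carrier is to its right (420,165), and the tray is at about 268,168. I'll take enlarged crops next.

```bash
cat > h.py <<'E'
import numpy as np, cv2
from bench import get_obs, optics
def ray(P,u,v,shape=400):
    f=200/np.tan(np.radians(P['fovy'])/2)
    return np.array([(u-P['cx'])/f,-(v-P['cy'])/f,-1.])
def pt(P,u,v,d=None,z=None):
    """world point at pixel given depth or world height"""
    V=np.linalg.inv(P['view']); r=V[:3,:3]@ray(P,u,v); c=V[:3,3]
    return c+r*(d if d is not None else (z-c[2])/r[2])
def cloud(P,d):
    v,u=np.mgrid[0:400,0:640]; f=200/np.tan(np.radians(P['fovy'])/2)
    c=np.stack([(u-P['cx'])/f*d,-(v-P['cy'])/f*d,-d],-1); V=np.linalg.inv(P['view'])
    return c@V[:3,:3].T+V[:3,3]
def px(P,p):
    f=200/np.tan(np.radians(P['fovy'])/2); c=P['view'][:3,:3]@p+P['view'][:3,3]
    return P['cx']+f*c[0]/-c[2],P['cy']-f*c[1]/-c[2]
E
python3 - <<'E'
from h import *
im=cv2.imread('pics/top0.png'); cv2.imwrite('pics/topc.png',cv2.resize(im[115:215,228:468],None,fx=3.33,fy=3.33,interpolation=cv2.INTER_CUBIC))
P=optics.camera_params('top'); d=np.load('top_d.npy'); C=cloud(P,d)
for u,v in[(200,300),(330,290),(373,160),(435,153),(330,141),(455,132),(390,136),(330,195),(448,186),(270,170),(246,142),(300,152),(295,197),(237,183)]: print(u,v,np.round(C[v,u],4))
E
```

```text
200 300 [ 0.1432  0.4154 -0.003 ]
330 290 [ 0.1815 -0.029   0.    ]
373 160 [ 0.5784 -0.1393  0.253 ]
435 153 [ 0.6039 -0.3253  0.2494]
330 141 [ 0.7131 -0.0256  0.0019]
455 132 [ 0.7108 -0.4355  0.132 ]
390 136 [ 0.6911 -0.2164  0.1378]
330 195 [ 0.5129 -0.0268  0.0021]
448 186 [ 0.5529 -0.4544 -0.0012]
270 170 [0.6005 0.19   0.0038]
246 142 [ 0.705   0.2813 -0.0019]
300 152 [ 0.6708  0.0835 -0.0021]
295 197 [ 0.5047  0.0984 -0.0043]
237 183 [0.5514 0.3066 0.0018]
```

View pics/topc.png

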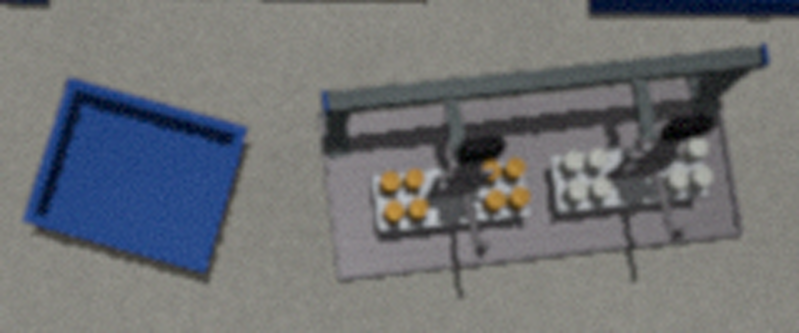

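```bash
python3 - <<'E'
from h import *
P=optics.camera_params('top'); d=np.load('top_d.npy'); C=cloud(P,d); im=cv2.imread('pics/top0.png').astype(int)
w=lambda x,y,z: pt(P,x/3.33+228,y/3.33+115,z=z)
a,b=w(340,280,.014),w(740,235,.014); print('plate front',a,b); t=(b-a)/np.linalg.norm(b-a); print('yaw',np.arctan2(t[0],-t[1]))
a,b=w(325,98,.2),w(765,50,.2)
m=(C[...,2]>.1)&(C[...,0]>.62)&(C[...,0]<.76)&(C[...,1]<-.02)&(C[...,1]>-.5); q=C[m]; print('beam z hist',np.percentile(q[:,2],[5,25,50,75,95]))
# grips: black high
m=(C[...,2]>.215)&(C[...,0]>.5)&(C[...,0]<.7)&(C[...,1]<-.02)&(C[...,1]>-.5)
for lo,hi in((-.24,-.02),(-.5,-.24)):
    q=C[m&(C[...,1]>lo)&(C[...,1]<hi)]; qt=q[q[:,2]>.243]; print('grip',len(q),q.mean(0),'top',len(qt),qt.mean(0),cv2.minAreaRect((qt[:,:2]*1000).astype(np.float32)))
# tray
blue=(im[...,0]>im[...,2]*1.6+20)&(C[...,0]>.4)&(C[...,0]<.8)&(C[...,1]>0)&(C[...,1]<.4)
q=C[blue]; print('floor',len(q)); 
ys,xs=np.nonzero(blue); r=cv2.minAreaRect(np.stack([xs,ys],1).astype(np.float32)); 
# outer rim corners at z=.05
for c in [(70,80),(246,127),(208,277),(25,222)]: print('rim z50',w(*c,.05),'z0',w(*c,0.))
fl=C[blue&(C[...,2]<.012)]; print(cv2.minAreaRect((fl[:,:2]*1000).astype(np.float32)))
al=C[blue]; print(cv2.minAreaRect((al[:,:2]*1000).astype(np.float32)))
for n,(u,v) in dict(ba=(223,249),bb=(247,249),bc=(390,249)).items(): print(n,pt(P,u,v,z=.09))
print('cup',pt(P,432,269,z=.06))
E
```

```text
plate front [ 0.49628524 -0.0266271   0.014     ] [ 0.55165081 -0.45672823  0.014     ]
yaw 0.1280228263495061
beam z hist [0.12225281 0.13231405 0.1352643  0.13725074 0.13972278]
grip 101 [ 0.58053919 -0.13629322  0.24725148] top 71 [ 0.58200486 -0.13713878  0.25351173] ((582.9766845703125, -137.6555633544922), (14.332488059997559, 39.16874313354492), 8.244683265686035)
grip 109 [ 0.60453587 -0.3229904   0.24537466] top 75 [ 0.60581094 -0.32465348  0.25268793] ((607.2108154296875, -325.95556640625), (14.556341171264648, 38.130348205566406), 8.608136177062988)
floor 2512
rim z50 [0.70009912 0.26196745 0.05      ] z0 [0.71589326 0.27044148 0.        ]
rim z50 [0.65215839 0.07536563 0.05      ] z0 [0.66607528 0.07653276 0.        ]
rim z50 [0.49190788 0.11169793 0.05      ] z0 [0.49954972 0.11428774 0.        ]
rim z50 [0.54671884 0.30241059 0.05      ] z0 [0.55650695 0.31246828 0.        ]
((603.8953857421875, 187.92312622070312), (185.89981079101562, 134.89544677734375), 74.56692504882812)
((600.4446411132812, 190.96875), (194.54098510742188, 161.32371520996094), 74.71197509765625)
ba [0.31548753 0.3248084  0.09      ]
bb [0.31645889 0.24707389 0.09      ]
bc [ 0.3222936  -0.21985803  0.09      ]
cup [ 0.25856536 -0.3656619   0.06      ]
```

```bash
cat >> h.py <<'E'
from scipy.spatial.transform import Rotation as R
def pose():
    o=get_obs(); w,x,y,z=o['eef_rot']; return np.array(o['eef_pos']),R.from_quat([x,y,z,w])
def tgt(x,y,z,yaw):
    """row to TCP (x,y,z), pointing down, tool y along world angle yaw"""
    p,r=pose(); ty=np.array([np.cos(yaw),np.sin(yaw),0]); tz=np.array([0,0,-1.])
    best=min((r.inv()*R.from_matrix(np.stack([np.cross(s*ty,tz),s*ty,tz],1)) for s in(1,-1)),key=lambda q:q.magnitude())
    print('row',np.round(r.inv().apply(np.array([x,y,z])-p),4),np.round(best.as_rotvec(),4))
E
python3 -c "
from h import *
tgt(.565,-.14,.36,.128); p=optics.camera_params('wrist'); print(np.round(np.linalg.inv(p['view']),3),p['fovy']); print(pose()[1].as_matrix().round(3))"
```

```text
row [-0.5743 -0.4791 -0.1602] [-1.600e-03  5.000e-04  1.035e+00]
[[ 0.397 -0.877 -0.271  0.159]
 [ 0.918  0.379  0.119  0.558]
 [-0.002 -0.296  0.955  0.373]
 [ 0.     0.     0.     1.   ]] 59.167284222283925
[[-0.918  0.397 -0.001]
 [ 0.397  0.918 -0.001]
 [ 0.    -0.002 -1.   ]]
```

The rows are not in the units I measure in: turns go in shares of 60 degrees. I convert before sending: 1.035 rad / 1.0472 = 0.9884.

Call:
run_rows(deltas={"steps":[[-0.1, -0.08, -0.1, 0, 0, 0.1623, 1], [-0.2, -0.16, -0.16, 0, 0, 0.3342, 1], [-0.5743, -0.4791, -0.16, 0, 0, 0.9884, 1], [-0.5743, -0.4791, -0.16, 0, 0, 0.9884, 1], [-0.5743, -0.4791, -0.16, 0, 0, 0.9884, 1], [-0.5743, -0.4791, -0.16, 0, 0, 0.9884, 1], [-0.5743, -0.4791, -0.16, 0, 0, 0.9884, 1], [-0.5743, -0.4791, -0.16, 0, 0, 0.9884, 1], [-0.5743, -0.4791, -0.16, 0, 0, 0.9884, 1], [-0.5743, -0.4791, -0.16, 0, 0, 0.9884, 1]]})

```text
time_s: 1.35
eef_pos: [0.4986, -0.008, 0.3393]
eef_rot: [-0.0, 0.661, 0.751, 0.0]
wrist_force: [0.5, 1.2, -1.0]
opening: 1.002
grasp_force: 0.0
```

```bash
python3 -c "
from h import *
tgt(.565,-.14,.36,.128)"
```

```text
row [-0.1394  0.049  -0.0207] [-0.0001 -0.0003 -0.0003]
```

Call:
run_rows(deltas={"steps":[[-0.06, 0.02, -0.01, 0, 0, 0, 1], [-0.11, 0.04, -0.01, 0, 0, 0, 1], [-0.11, 0.04, -0.01, 0, 0, 0, 1], [-0.11, 0.04, -0.01, 0, 0, 0, 1]]})

```text
time_s: 1.85
eef_pos: [0.5515, -0.1096, 0.3485]
eef_rot: [-0.001, 0.661, 0.751, -0.0]
wrist_force: [0.1, 0.6, -0.1]
opening: 0.998
grasp_force: 0.0
```

```bash
python3 - <<'E'
from h import *
P=optics.camera_params('wrist'); im,d=optics.camera('wrist'); np.savez('w1.npz',im=im,d=d,**{k:np.array(v) for k,v in P.items()})
cv2.imwrite('pics/w1.png',im)
tgt(.583,-.1375,.216,.128)
E
```

```text
row [-0.0324  0.0277  0.1329] [-0.0007 -0.0008  0.0007]
```

View pics/w1.png

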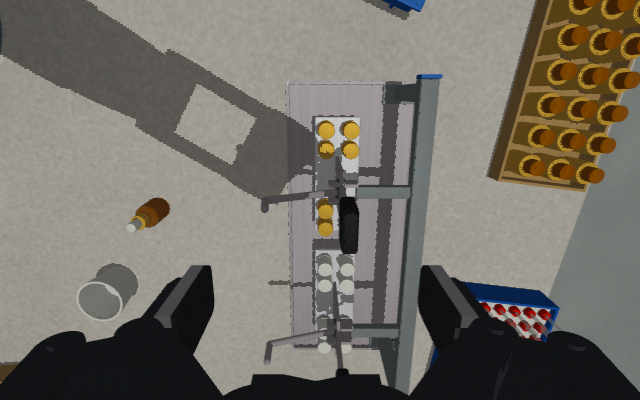

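The wrist view shows the gold grip at about (349,225). The gold hook's arm runs from (340,192) to its tip at (265,205). The carrier hangs with its eye on that arm. I'll pull the 3D positions from depth.

```bash
python3 - <<'E'
from h import *
z=np.load('w1.npz'); P={k:z[k] for k in('fovy','cx','cy','view')}; d=z['d']; C=cloud(P,d); im=z['im'].astype(int)
u,v=np.meshgrid(range(640),range(400))
m=(u>335)&(u<365)&(v>190)&(v<260)&(C[...,2]>.21)&(C[...,2]<.3)
q=C[m]; qt=q[q[:,2]>.249]; print('grip',len(q),q.min(0),q.max(0),'top',len(qt),qt.mean(0),cv2.minAreaRect((qt[:,:2]*1000).astype(np.float32)))
m=(u>255)&(u<340)&(v>180)&(v<220)&(C[...,2]>.06)&(C[...,2]<.23)
q=C[m]; c,s=np.cos(.128),np.sin(.128); e=np.array([c,s])
g=np.array([.583,-.1375]); X=(q[:,:2]-g)@e; Y=(q[:,:2]-g)@np.array([-s,c])
for i in np.argsort(X)[::4]: print(np.round([X[i],Y[i],q[i,2]],4),end=' ')
print()
m=(C[...,2]>.17)&(C[...,2]<.22)&(u>385)&(u<440); q=C[m]; print('beam',len(q),q.mean(0)); a=q[:,1]; f=np.polyfit(a,q[:,0],1); print('beam yaw',np.arctan(-f[0]))
E
```

```text
grip 1048 [ 0.57419935 -0.15794309  0.21733378] [ 0.59215249 -0.11806065  0.25588849] top 777 [ 0.58302645 -0.13729991  0.25376738] ((583.4702758789062, -138.10552978515625), (14.126662254333496, 39.14302062988281), 8.031075477600098)
[-0.0854  0.0008  0.1654] [-0.0839  0.0016  0.1681] [-0.0831  0.0011  0.1804] [-0.0824  0.0025  0.1709] [-0.0818  0.0026  0.1677] [-0.0813 -0.0031  0.1936] [-0.081   0.0012  0.1941] [-0.0809  0.0005  0.1949] [-0.0806  0.0029  0.1612] [-0.0802  0.0026  0.1639] [-0.08   -0.0023  0.1958] [-0.0798  0.0017  0.1957] [-0.0796  0.0027  0.168 ] [-0.0792  0.0025  0.1636] [-0.0791  0.0017  0.1647] [-0.0789  0.0021  0.1733] [-0.0787  0.0028  0.1826] [-0.0783 -0.0038  0.1945] [-0.0781  0.003   0.1933] [-0.078  -0.0023  0.1959] [-0.0779  0.0017  0.1955] [-0.0778  0.0002  0.1671] [-0.0774 -0.0044  0.1628] [-0.0773 -0.003   0.1637] [-0.0772  0.003   0.1933] [-0.0771 -0.0024  0.1955] [-0.0769  0.0017  0.1648] [-7.650e-02 -1.000e-04  1.768e-01] [-0.0764  0.0026  0.1602] [-0.0762 -0.0009  0.194 ] [-0.0761  0.0012  0.1631] [-0.0761 -0.0023  0.1959] [-0.0754 -0.0013  0.1928
[... 5832 characters left out ...]
 0.1389] [-0.0032  0.0104  0.1295] [-0.0032  0.0014  0.1314] [-0.0032 -0.0097  0.1344] [-0.0031 -0.0045  0.1316] [-0.0029 -0.0155  0.1311] [-0.0023  0.0102  0.1336] [-0.0022  0.0118  0.1306] [-0.0021 -0.0051  0.1336] [-0.002  -0.0031  0.1323] [-0.002  -0.0132  0.1347] [-0.0018 -0.0281  0.1155] [-0.0018 -0.0098  0.1301] [-0.0018 -0.0236  0.1134] [-0.0017 -0.0245  0.1335] [-0.0017  0.0142  0.1402] [-0.0017  0.0088  0.1416] [-0.0017 -0.0009  0.1442] [-0.0016  0.      0.1434] [-0.0016  0.0021  0.1424] [-0.0013 -0.0213  0.1247] 
beam 0 [nan nan nan]<stdin>:11: RuntimeWarning: Mean of empty slice.
  ret = um.true_divide(
Traceback (most recent call last):
TypeError: expected non-empty vector for x
```

```bash
python3 -c "
from h import *
o=get_obs(); print(o['time_s'],o['eef_pos'],o['dq'].round(3) if hasattr(o['dq'],'round') else o['dq'])
tgt(.583,-.1376,.214,.135); tgt(.583,-.1376,.28,.135)"
```

```text
1.9 [ 0.55148559 -0.10897579  0.34892997] [ 0.018 -0.015  0.002 -0.002 -0.002 -0.002]
row [-0.0325  0.0277  0.1349] [-0.0007 -0.0008 -0.0063]
row [-0.0325  0.0276  0.0689] [-0.0007 -0.0008 -0.0063]
```

Scaled: -0.0063 rad / 1.0472 = -0.006.

Call:
run_rows(deltas={"steps":[[-0.0325, 0.0277, 0.02, -0.0007, -0.0008, -0.006, 1], [-0.0325, 0.0277, 0.06, -0.0007, -0.0008, -0.006, 1], [-0.0325, 0.0277, 0.08, -0.0007, -0.0008, -0.006, 1], [-0.0325, 0.0277, 0.1, -0.0007, -0.0008, -0.006, 1], [-0.0325, 0.0277, 0.12, -0.0007, -0.0008, -0.006, 1], [-0.0325, 0.0277, 0.1349, -0.0007, -0.0008, -0.006, 1], [-0.0325, 0.0277, 0.1349, -0.0007, -0.0008, -0.006, 1], [-0.0325, 0.0277, 0.1349, -0.0007, -0.0008, -0.006, 1]]})

```text
time_s: 2.9
eef_pos: [0.584, -0.1385, 0.2154]
eef_rot: [0.001, 0.658, 0.753, 0.0]
wrist_force: [1.1, -0.2, 1.3]
opening: 0.998
grasp_force: 0.0
```

```bash
python3 -c "
from h import *
tgt(.583,-.1376,.214,.135)"
```

```text
row [ 0.001  -0.0009  0.0014] [ 0.0019  0.0016 -0.0002]
```

Scaled: 0.0019 rad / 1.0472 = 0.0018.

Call:
run_rows(deltas={"steps":[[0.001, -0.0009, 0.0014, 0.0018, 0.0015, 0, 1], [0.001, -0.0009, 0.0014, 0.0018, 0.0015, 0, 1], [0.001, -0.0009, 0.0014, 0.0018, 0.0015, 0, 0.3], [0.001, -0.0009, 0.0014, 0.0018, 0.0015, 0, 0.2], [0.001, -0.0009, 0.0014, 0.0018, 0.0015, 0, 0.15], [0.001, -0.0009, 0.0014, 0.0018, 0.0015, 0, 0], [0.001, -0.0009, 0.0014, 0.0018, 0.0015, 0, 0], [0.001, -0.0009, 0.0014, 0.0018, 0.0015, 0, 0]]})

```text
time_s: 3.9
eef_pos: [0.5827, -0.1378, 0.2132]
eef_rot: [-0.0, 0.658, 0.753, -0.0]
wrist_force: [0.1, 0.5, 1.4]
opening: 0.144
grasp_force: 61.9
```

Call:
run_rows(deltas={"steps":[[0, 0, 0, 0, 0, 0, 0], [0, 0, 0, 0, 0, 0, 0]]})

```text
time_s: 4.15
eef_pos: [0.5827, -0.1379, 0.2131]
eef_rot: [-0.0, 0.658, 0.753, -0.0]
wrist_force: [0.4, -0.1, 2.0]
opening: 0.14
grasp_force: 62.1
```

```bash
python3 -c "
from h import *
tgt(.583,-.1376,.214,.135)
p,r=pose(); e=np.array([np.cos(.128),np.sin(.128),0]); print(r.inv().apply(-e), get_obs()['torque'])"
```

```text
row [ 0.0002  0.0003 -0.0009] [-0.0008 -0.0006 -0.0007]
[ 6.30026189e-03 -9.99979811e-01  8.27620804e-04] [-0.01928866 -0.10326548 -0.01645505]
```

Call:
run_rows(deltas={"steps":[[0, 0, -0.005, 0, 0, 0, 0], [0, 0, -0.01, 0, 0, 0, 0], [0, 0, -0.018, 0, 0, 0, 0], [0, 0, -0.018, 0, 0, 0, 0], [0, 0, -0.018, 0, 0, 0, 0]]})

```text
time_s: 4.78
eef_pos: [0.5825, -0.1378, 0.2309]
eef_rot: [-0.001, 0.658, 0.753, -0.0]
wrist_force: [-0.3, 1.0, -5.4]
opening: 0.139
grasp_force: 61.2
```

```bash
python3 -c "
from h import *
o=get_obs();print(o['wrist_force'],o['torque'])
P=optics.camera_params('wrist'); im,d=optics.camera('wrist'); cv2.imwrite('pics/w2.png',im)"
```

```text
[-0.32436573  0.97825967 -5.42285988] [0.02992574 0.00135202 0.02768788]
```

Call:
run_rows(deltas={"steps":[[0, -0.01, -0.006, 0, 0, 0, 0], [0, -0.022, -0.0125, 0, 0, 0, 0], [0, -0.034, -0.0195, 0, 0, 0, 0], [0.0003, -0.046, -0.0265, 0, 0, 0, 0], [0.0004, -0.058, -0.0335, 0, 0, 0, 0], [0.0004, -0.066, -0.038, 0, 0, 0, 0], [0.0004, -0.066, -0.038, 0, 0, 0, 0], [0.0004, -0.066, -0.038, 0, 0, 0, 0]]})

```text
time_s: 5.82
eef_pos: [0.5173, -0.1462, 0.2689]
eef_rot: [-0.001, 0.658, 0.753, -0.0]
wrist_force: [-0.7, 0.2, -5.5]
opening: 0.141
grasp_force: 61.2
```

```bash
python3 -c "
from h import *
p,r=pose(); g=np.array([.5827,-.1379]); print('X,Y',(p[:2]-g)@[np.cos(.128),np.sin(.128)],(p[:2]-g)@[-np.sin(.128),np.cos(.128)],'L',p[2]-.2131)
P=optics.camera_params('wrist'); im,d=optics.camera('wrist'); cv2.imwrite('pics/w3.png',im)"
```

```text
X,Y -0.06596743915687671 7.500440627919262e-05 L 0.055760712716430905
```

View pics/w3.png

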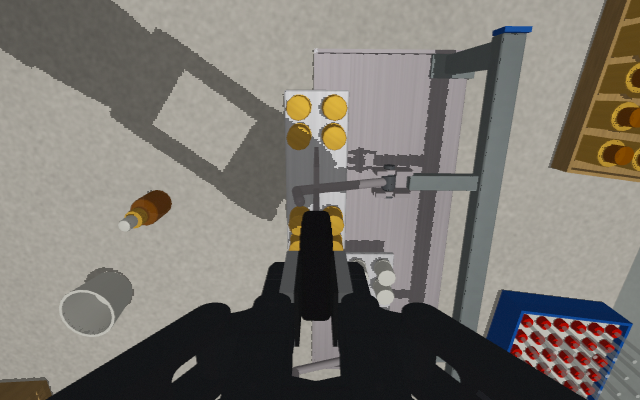

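Call:
run_rows(deltas={"steps":[[0, -0.002, -0.002, 0, 0, 0, 0], [0, -0.002, -0.004, 0, 0, 0, 0], [0, -0.002, -0.004, 0, 0, 0, 0], [0, -0.002, -0.005, 0, 0, 0, 0], [0, -0.002, -0.005, 0, 0, 0, 0]]})

```text
time_s: 6.5
eef_pos: [0.5152, -0.1466, 0.2741]
eef_rot: [-0.001, 0.658, 0.753, -0.0]
wrist_force: [-0.4, 0.6, -4.9]
opening: 0.141
grasp_force: 61.2
```

Call:
run_rows(deltas={"steps":[[0, 0, -0.0005, 0, 0, 0, 0], [0, 0, -0.001, 0, 0, 0, 0], [0, 0, -0.001, 0, 0, 0, 0]]})

```text
time_s: 6.88
eef_pos: [0.5152, -0.1466, 0.2751]
eef_rot: [-0.001, 0.658, 0.753, -0.0]
wrist_force: [0.5, 0.5, -3.7]
opening: 0.14
grasp_force: 61.2
```

Call:
run_rows(deltas={"steps":[[0, 0, -0.0005, 0, 0, 0, 0], [0, 0, -0.001, 0, 0, 0, 0], [0, 0, -0.001, 0, 0, 0, 0]]})

```text
time_s: 7.25
eef_pos: [0.5152, -0.1466, 0.2761]
eef_rot: [-0.001, 0.658, 0.753, -0.0]
wrist_force: [0.2, 0.2, -4.6]
opening: 0.144
grasp_force: 61.2
```

Call:
run_rows(deltas={"steps":[[0, 0, -0.0005, 0, 0, 0, 0], [0, 0, -0.001, 0, 0, 0, 0], [0, 0, -0.001, 0, 0, 0, 0]]})

```text
time_s: 7.62
eef_pos: [0.5152, -0.1466, 0.2771]
eef_rot: [-0.001, 0.658, 0.753, -0.0]
wrist_force: [0.3, 0.8, -5.3]
opening: 0.143
grasp_force: 61.2
```

Call:
run_rows(deltas={"steps":[[0, 0, -0.0005, 0, 0, 0, 0], [0, 0, -0.001, 0, 0, 0, 0], [0, 0, -0.001, 0, 0, 0, 0]]})

```text
time_s: 8.0
eef_pos: [0.5152, -0.1465, 0.278]
eef_rot: [-0.001, 0.658, 0.753, -0.0]
wrist_force: [0.7, 0.5, -5.9]
opening: 0.142
grasp_force: 61.1
```

Call:
run_rows(deltas={"steps":[[0, 0, -0.0005, 0, 0, 0, 0], [0, 0, -0.001, 0, 0, 0, 0], [0, 0, -0.001, 0, 0, 0, 0]]})

```text
time_s: 8.38
eef_pos: [0.515, -0.1465, 0.2786]
eef_rot: [-0.001, 0.658, 0.753, -0.0]
wrist_force: [0.4, -0.1, -8.7]
opening: 0.138
grasp_force: 60.7
```

Call:
run_rows(deltas={"steps":[[0, 0, 0.002, 0, 0, 0, 0], [0, 0, 0.002, 0, 0, 0, 0], [0, -0.003, 0.0015, 0, 0, 0, 0], [0, -0.005, 0.001, 0, 0, 0, 0], [0, -0.007, 0.001, 0, 0, 0, 0], [0, -0.007, 0.001, 0, 0, 0, 0]]})

```text
time_s: 9.12
eef_pos: [0.5081, -0.1475, 0.2781]
eef_rot: [-0.001, 0.658, 0.753, -0.0]
wrist_force: [0.6, 0.3, -5.6]
opening: 0.143
grasp_force: 61.2
```

Call:
run_rows(deltas={"steps":[[0, -0.002, 0, 0, 0, 0, 0], [0, -0.004, 0, 0, 0, 0, 0], [0, -0.004, 0, 0, 0, 0, 0]]})

```text
time_s: 9.5
eef_pos: [0.5041, -0.1481, 0.278]
eef_rot: [-0.001, 0.658, 0.753, -0.0]
wrist_force: [0.5, 0.0, -5.6]
opening: 0.141
grasp_force: 61.2
```

```bash
python3 -c "
from h import *
print(get_obs()['torque'])"
```

```text
[0.01043225 0.00759661 0.04373342]
```

Call:
run_rows(deltas={"steps":[[0, -0.002, 0, 0, 0, 0, 0], [0, -0.004, 0, 0, 0, 0, 0], [0, -0.004, 0, 0, 0, 0, 0]]})

```text
time_s: 9.88
eef_pos: [0.5002, -0.1486, 0.2781]
eef_rot: [-0.001, 0.658, 0.753, -0.0]
wrist_force: [-0.0, -1.1, -4.9]
opening: 0.141
grasp_force: 61.2
```

```bash
python3 -c "
from h import *
print(get_obs()['torque'])"
```

```text
[ 0.00307198 -0.0112981  -0.02338077]
```

Call:
run_rows(deltas={"steps":[[0, -0.003, 0, 0, 0, 0, 0], [0, -0.006, 0, 0, 0, 0, 0], [0, -0.011, 0, 0, 0, 0, 0], [0, -0.016, 0, 0, 0, 0, 0], [0, -0.024, 0, 0, 0, 0, 0], [0, -0.034, 0, 0, 0, 0, 0], [0, -0.05, 0, 0, 0, 0, 0], [0, -0.065, 0, 0, 0, 0, 0], [0, -0.08, 0, 0, 0, 0, 0], [0, -0.08, 0, 0, 0, 0, 0]]})

```text
time_s: 11.12
eef_pos: [0.42, -0.1595, 0.2783]
eef_rot: [-0.001, 0.659, 0.753, -0.0]
wrist_force: [1.1, 0.2, -5.1]
opening: 0.14
grasp_force: 61.2
```

```bash
python3 -c "
from h import *
tgt(.55,.15,.30,-.26)
P=optics.camera_params('wrist'); im,d=optics.camera('wrist'); cv2.imwrite('pics/w4.png',im)"
```

```text
row [ 0.2895  0.1699 -0.0218] [-1.400e-03 -2.000e-04  3.931e-01]
```

View pics/w4.png

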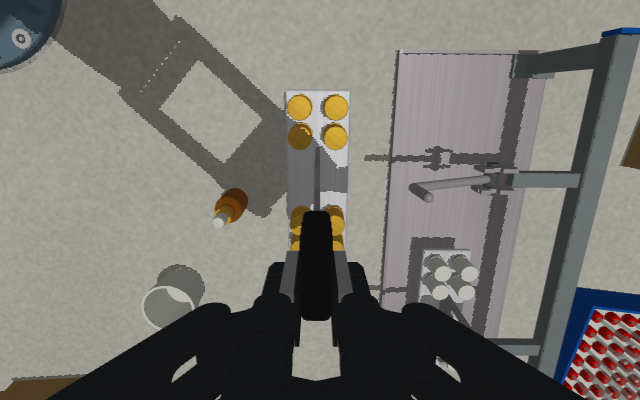

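The carrier is clear of the hook (hook tip at about 425,193, carrier at about 318,180). Next is a move to a viewpoint next to the tray.

```bash
python3 -c "
from h import *
tgt(.53,.05,.30,-.26)"
```

```text
row [ 0.1931  0.1359 -0.0215] [ 1.000e-04 -3.000e-04  3.933e-01]
```

Scaled: 0.3933 rad / 1.0472 = 0.3756.

Call:
run_rows(deltas={"steps":[[0.04, 0, -0.01, 0, 0, 0, 0], [0.09, 0, -0.0215, 0, 0, 0, 0], [0.14, 0.02, -0.0215, 0, 0, 0.1432, 0], [0.18, 0.06, -0.0215, 0, 0, 0.2865, 0], [0.1931, 0.11, -0.0215, 0, 0, 0.3756, 0], [0.1931, 0.1359, -0.0215, 0, 0, 0.3756, 0], [0.1931, 0.1359, -0.0215, 0, 0, 0.3756, 0], [0.1931, 0.1359, -0.0215, 0, 0, 0.3756, 0], [0.1931, 0.1359, -0.0215, 0, 0, 0.3756, 0]]})

```text
time_s: 12.3
eef_pos: [0.5293, 0.05, 0.2998]
eef_rot: [-0.001, 0.793, 0.61, -0.0]
wrist_force: [-0.1, -0.4, -4.5]
opening: 0.146
grasp_force: 61.1
```

```bash
python3 - <<'E'
from h import *
P=optics.camera_params('wrist'); im,d=optics.camera('wrist'); np.savez('w5.npz',im=im,d=d,**{k:np.array(v) for k,v in P.items()})
cv2.imwrite('pics/w5.png',im)
E
```

```text
(no output)
```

View pics/w5.png

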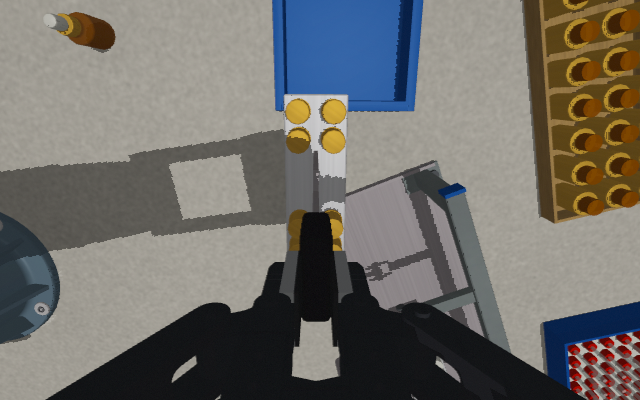

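The tray shows well: far-wall rim along columns 406-423, near wall at about 275-285, and its right end wall at about row 105. I'll fit the rims from depth.

```bash
python3 - <<'E'
from h import *
z=np.load('w5.npz'); P={k:z[k] for k in('fovy','cx','cy','view')}; C=cloud(P,z['d']); im=z['im'].astype(int)
u,v=np.meshgrid(range(640),range(400))
b=(im[...,0]>im[...,2]*1.6+20)&(v<115)&(u>265)&(u<430)
rim=b&(C[...,2]>.044)&(C[...,2]<.058)
print('rim z',np.median(C[rim][:,2]),'floor z',np.median(C[b&(C[...,2]<.02)][:,2]))
def fit(m,n):
    q=C[m]; vx,vy,x0,y0=cv2.fitLine((q[:,:2]*1000).astype(np.float32),cv2.DIST_HUBER,0,.01,.01).ravel(); a=np.arctan(-vx/vy); print(n,len(q),'pt',x0,y0,'yaw',a if abs(vy)>abs(vx) else np.arctan(vy/vx)); return np.array([x0,y0])
fa=fit(rim&(u>395)&(v<95),'far'); ne=fit(rim&(u<290)&(v<90),'near'); en=fit(rim&(v>95)&(u>290)&(u<400),'end')
for yaw in(-.26,-.25):
    ex=np.array([np.cos(yaw),np.sin(yaw)]); ey=np.array([-ex[1],ex[0]])
    print(yaw,'far,near',fa@ex,ne@ex,'end',en@ey,'centre',((fa@ex+ne@ex)/2*ex+(en@ey+90)*ey), 'via far-72',((fa@ex-72)*ex+(en@ey+90)*ey))
E
```

```text
rim z 0.04936954079994449 floor z 0.00348417657942085
far 1019 pt 665.88007 142.40587 yaw -0.26806694
near 882 pt 521.94855 183.62238 yaw -0.26533574
end 520 pt 610.0786 92.76598 yaw -0.27984905
-0.26 far,near 606.8900430682297 457.20010364346643 end 246.48746344493836 centre [600.66740961 188.39967135] via far-72 [603.41675983 187.66828497]
-0.25 far,near 609.9476915419541 460.2935283305886 end 240.8179781866529 centre [600.33068368 188.14269081] via far-72 [603.06987816 187.44325963]
```

```bash
python3 -c "
from h import *
tgt(.606,.1867,.19,-.267)"
```

```text
row [0.1518 0.0391 0.1099] [-0.0011 -0.0003  0.0074]
```

Scaled: 0.0074 rad / 1.0472 = 0.0071.

Call:
run_rows(deltas={"steps":[[0.05, 0.01, 0, -0.0011, -0.0003, 0.0071, 0], [0.1, 0.025, 0, -0.0011, -0.0003, 0.0071, 0], [0.1518, 0.0391, 0, -0.0011, -0.0003, 0.0071, 0], [0.1518, 0.0391, 0, -0.0011, -0.0003, 0.0071, 0], [0.1518, 0.0391, 0.03, -0.0011, -0.0003, 0.0071, 0], [0.1518, 0.0391, 0.06, -0.0011, -0.0003, 0.0071, 0], [0.1518, 0.0391, 0.085, -0.0011, -0.0003, 0.0071, 0], [0.1518, 0.0391, 0.1, -0.0011, -0.0003, 0.0071, 0], [0.1518, 0.0391, 0.1099, -0.0011, -0.0003, 0.0071, 0], [0.1518, 0.0391, 0.1099, -0.0011, -0.0003, 0.0071, 0]]})

```text
time_s: 13.6
eef_pos: [0.6063, 0.1868, 0.1896]
eef_rot: [-0.0, 0.795, 0.607, -0.0]
wrist_force: [0.4, -0.3, -4.7]
opening: 0.141
grasp_force: 60.4
```

```bash
python3 - <<'E'
from h import *
tgt(.606,.1867,.179,-.267)
P=optics.camera_params('wrist'); im,d=optics.camera('wrist'); cv2.imwrite('pics/w6.png',im)
E
```

```text
row [-0.0001 -0.0002  0.0106] [-0.0008  0.0003  0.0003]
```

View pics/w6.png

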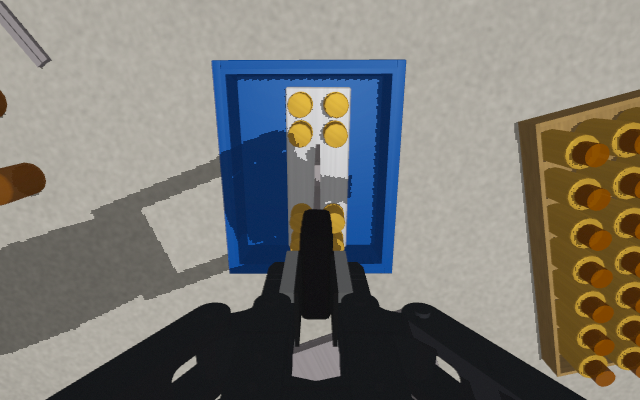

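The carrier is inside the walls, parallel to them, with about 7 px between its left end and the wall. I'll lower it by feel.

Scaled: -0.0008 rad / 1.0472 = -0.0008.

Call:
run_rows(deltas={"steps":[[0, 0, 0.004, -0.0008, 0.0003, 0, 0], [0, 0, 0.008, -0.0008, 0.0003, 0, 0], [0, 0, 0.0106, -0.0008, 0.0003, 0, 0], [0, 0, 0.0106, -0.0008, 0.0003, 0, 0], [0, 0, 0.0106, -0.0008, 0.0003, 0, 0]]})

```text
time_s: 14.28
eef_pos: [0.6064, 0.1871, 0.1791]
eef_rot: [0.0, 0.795, 0.607, 0.0]
wrist_force: [-0.0, 0.2, -5.2]
opening: 0.143
grasp_force: 60.5
```

Call:
run_rows(deltas={"steps":[[0, 0, 0.0005, 0, 0, 0, 0], [0, 0, 0.001, 0, 0, 0, 0], [0, 0, 0.001, 0, 0, 0, 0]]})

```text
time_s: 14.65
eef_pos: [0.6068, 0.1872, 0.1786]
eef_rot: [0.0, 0.795, 0.607, 0.001]
wrist_force: [0.5, 1.4, -1.8]
opening: 0.138
grasp_force: 60.8
```

Call:
run_rows(deltas={"steps":[[0, 0, 0.0005, 0, 0, 0, 0], [0, 0, 0.001, 0, 0, 0, 0], [0, 0, 0.001, 0, 0, 0, 0]]})

```text
time_s: 15.02
eef_pos: [0.6073, 0.1874, 0.1784]
eef_rot: [0.001, 0.795, 0.607, 0.001]
wrist_force: [0.9, 2.8, 3.9]
opening: 0.14
grasp_force: 61.6
```

```bash
python3 -c "
from h import *
print(get_obs()['torque'])"
```

```text
[ 0.32572797 -0.16185023 -0.047092  ]
```

Call:
run_rows(deltas={"steps":[[0, 0, -0.0007, 0, 0, 0, 0], [0, 0.003, -0.0007, 0, 0, 0, 0], [0, 0.006, -0.0007, 0, 0, 0, 0], [0, 0.009, -0.0007, 0, 0, 0, 0], [0, 0.012, -0.0007, 0, 0, 0, 0], [0, 0.015, -0.0007, 0, 0, 0, 0], [0, 0.018, -0.0007, 0, 0, 0, 0], [0, 0.021, -0.0007, 0, 0, 0, 0], [0, 0.024, -0.0007, 0, 0, 0, 0], [0, 0.024, -0.0007, 0, 0, 0, 0]]})

```text
time_s: 16.27
eef_pos: [0.6297, 0.1821, 0.1796]
eef_rot: [-0.001, 0.795, 0.607, 0.001]
wrist_force: [-3.6, 5.6, 11.8]
opening: 0.14
grasp_force: 64.7
```

```bash
python3 -c "
from h import *
print(get_obs()['torque']); tgt(.6015,.188,.179,-.267)
"
```

```text
[ 1.00431207  1.11402543 -0.23885944]
row [-0.0017 -0.0288  0.0006] [ 0.0003 -0.0026  0.0006]
```

Call:
run_rows(deltas={"steps":[[0, 0, -0.0005, 0, 0, 0, 0], [0, 0, -0.001, 0, 0, 0, 0], [0, 0, -0.001, 0, 0, 0, 0]]})

```text
time_s: 16.65
eef_pos: [0.6291, 0.1818, 0.1798]
eef_rot: [-0.001, 0.795, 0.607, 0.0]
wrist_force: [-2.3, 5.1, 9.3]
opening: 0.141
grasp_force: 63.9
```

```bash
python3 -c "
from h import *
print(get_obs()['torque']); tgt(.6015,.188,.179,-.267);print(pose()[1].as_matrix().round(4))
P=optics.camera_params('wrist'); im,d=optics.camera('wrist'); cv2.imwrite('pics/w7.png',im)
"
```

```text
[ 0.878685    1.04017377 -0.23311059]
row [-0.0013 -0.0282  0.0008] [-0.001  -0.0017  0.0007]
[[ 2.632e-01  9.647e-01 -5.000e-04]
 [ 9.647e-01 -2.632e-01  1.900e-03]
 [ 1.700e-03 -1.000e-03 -1.000e+00]]
```

View pics/w7.png

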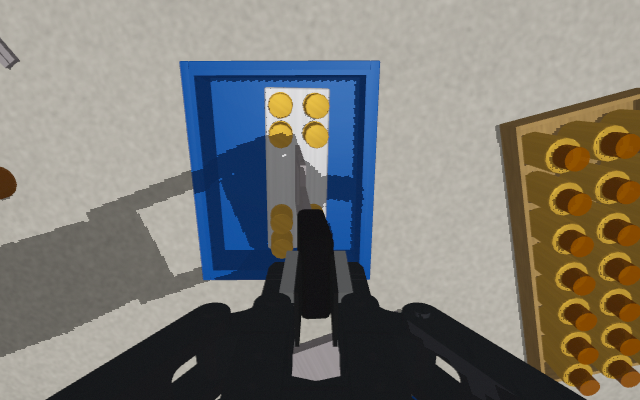

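The picture shows the top moved about 20 px (roughly 19 mm) ahead of the base. The floor friction has tipped the carrier in the pads. I'll back up and lift slightly so it stands upright again, then slide it with much less weight on the floor.

Call:
run_rows(deltas={"steps":[[0, -0.004, -0.0003, 0, 0, 0, 0], [0, -0.008, -0.0006, 0, 0, 0, 0], [0, -0.012, -0.0009, 0, 0, 0, 0], [0, -0.016, -0.0012, 0, 0, 0, 0], [0, -0.018, -0.002, 0, 0, 0, 0], [0, -0.018, -0.004, 0, 0, 0, 0], [0, -0.018, -0.004, 0, 0, 0, 0], [0, -0.018, -0.004, 0, 0, 0, 0]]})

```text
time_s: 17.7
eef_pos: [0.612, 0.1853, 0.1823]
eef_rot: [-0.0, 0.795, 0.607, -0.0]
wrist_force: [0.9, 0.4, -5.0]
opening: 0.143
grasp_force: 59.0
```

```bash
python3 -c "
from h import *
print(get_obs()['torque']); tgt(.6015,.188,.179,-.267)
P=optics.camera_params('wrist'); im,d=optics.camera('wrist'); cv2.imwrite('pics/w8.png',im)
"
```

```text
[-0.00328897  0.02357646 -0.03606935]
row [-0.0001 -0.0108  0.0033] [-0.0004  0.0002  0.0004]
```

View pics/w8.png

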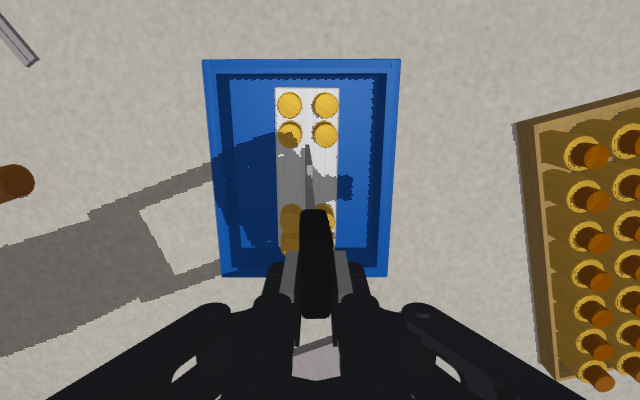

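It's still leaning about 11 px (roughly 0.05 rad) in the pads. I'll level it with the tool, set it down, open and regrip so the grip is flat again.

The rows are not in the units I measure in: turns go in shares of 60 degrees. I convert before sending: -0.05 rad / 1.0472 = -0.0477.

Call:
run_rows(deltas={"steps":[[0, 0, 0, -0.0191, 0, 0, 0], [0, 0, 0, -0.0382, 0, 0, 0], [0, 0, 0, -0.0477, 0, 0, 0], [0, 0, 0, -0.0477, 0, 0, 0], [0, 0, 0.0015, -0.0477, 0, 0, 0], [0, 0, 0.0025, -0.0477, 0, 0, 0], [0, 0, 0.0025, -0.0477, 0, 0, 0]]})

```text
time_s: 18.62
eef_pos: [0.6122, 0.1854, 0.18]
eef_rot: [0.02, 0.795, 0.607, 0.015]
wrist_force: [-0.4, 0.4, -5.5]
opening: 0.141
grasp_force: 59.0
```

```bash
python3 -c "
from h import *
print(get_obs()['torque'])"
```

```text
[-0.01556822  0.0328643   0.0021587 ]
```

Call:
run_rows(deltas={"steps":[[0, 0, 0.0005, 0, 0, 0, 0], [0, 0, 0.001, 0, 0, 0, 0], [0, 0, 0.001, 0, 0, 0, 0]]})

```text
time_s: 19.0
eef_pos: [0.6122, 0.1854, 0.1792]
eef_rot: [0.02, 0.795, 0.607, 0.015]
wrist_force: [0.1, -1.0, -5.8]
opening: 0.145
grasp_force: 59.0
```

```bash
python3 -c "
from h import *
print(get_obs()['torque'])"
```

```text
[-0.07017388  0.11239273 -0.00862575]
```

Call:
run_rows(deltas={"steps":[[0, 0, 0.0005, 0, 0, 0, 0], [0, 0, 0.001, 0, 0, 0, 0], [0, 0, 0.001, 0, 0, 0, 0]]})

```text
time_s: 19.38
eef_pos: [0.6127, 0.1856, 0.1788]
eef_rot: [0.02, 0.794, 0.607, 0.016]
wrist_force: [0.5, 0.7, -3.1]
opening: 0.143
grasp_force: 59.4
```

```bash
python3 -c "
from h import *
print(get_obs()['torque'])"
```

```text
[ 0.13399625  0.00142148 -0.00202813]
```

Scaled: 0.05 rad / 1.0472 = 0.0477.

Call:
run_rows(deltas={"steps":[[0, 0, 0.0004, 0, 0, 0, 0], [0, 0, 0.0004, 0, 0, 0, 0.2], [0, 0, 0.0004, 0, 0, 0, 0.3], [0, 0, 0.0004, 0, 0, 0, 0.5], [0, 0, 0.0004, 0.0191, 0, 0, 0.5], [0, 0, 0.0004, 0.0477, 0, 0, 0.5], [0, 0, 0, 0.0477, 0, 0, 0.5], [0, 0, 0, 0.0477, 0, 0, 0.5]]})

```text
time_s: 20.38
eef_pos: [0.6124, 0.1853, 0.1781]
eef_rot: [0.0, 0.795, 0.607, 0.0]
wrist_force: [0.1, 0.3, -0.1]
opening: 0.5
grasp_force: 0.0
```

```bash
python3 - <<'E'
from h import *
P=optics.camera_params('wrist'); im,d=optics.camera('wrist'); C=cloud(P,d); cv2.imwrite('pics/w9.png',im)
p,r=pose(); o=get_obs(); print(o['wrist_force'])
Q=r.inv().apply((C.reshape(-1,3)-p)).reshape(C.shape)  # tool frame
u,v=np.meshgrid(range(640),range(400)); W=C[...,2]
yel=(im[...,2].astype(int)>im[...,0]*1.8+30)&(W>.035)&(W<.06)&(abs(Q[...,1])<.06)&(abs(Q[...,0])<.1)
print('caps y range',np.percentile(Q[yel][:,1],[2,98]),'x',np.percentile(Q[yel][:,0],[2,98]),'z',np.percentile(C[yel][:,2],[90]))
s=(abs(Q[...,0]-.02)<.01)&(abs(Q[...,1])<.03)&(W>.06)&(W<.17); print('strap',s.sum(),np.median(Q[s],0) if s.any() else '')
g=(abs(Q[...,0])<.03)&(abs(Q[...,1])<.011)&(W>.18)&(W<.235); q=Q[g];print('grip',g.sum(),np.percentile(q,[2,50,98],axis=0).round(4), np.percentile(C[g][:,2],[50,98]))
E
```

```text
[ 0.56092574  0.2020579  -0.51727028]
caps y range [-0.02414769  0.02341317] x [-0.06806418  0.07500372] z [0.04724709]
strap 324 [ 0.01743645 -0.00022075  0.06725826]
grip 3400 [[-0.0157 -0.0069 -0.0412]
 [ 0.0092 -0.0002 -0.0397]
 [ 0.0218  0.0063 -0.0075]] [0.21784264 0.21937079]
```

View pics/w9.png

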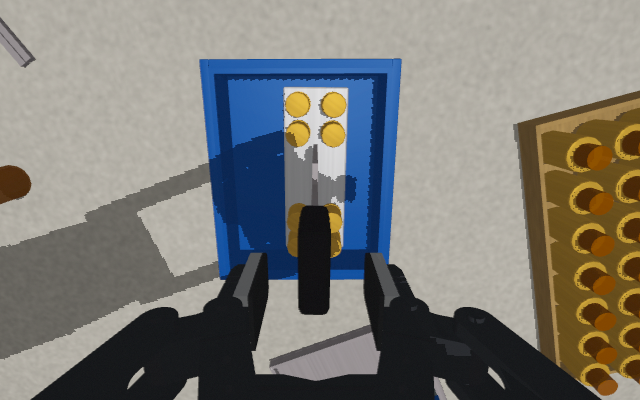

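The carrier stands flat and centred between the open fingers. I'll regrip it, take most of its weight, and slide it with light contact, checking the tilt numerically.

```bash
cat > chk.py <<'E'
from h import *
P=optics.camera_params('wrist'); p,r=pose(); im,d=optics.camera('wrist'); C=cloud(P,d); o=get_obs()
Q=r.inv().apply((C.reshape(-1,3)-p)).reshape(C.shape); W=C[...,2]
yel=(im[...,2].astype(int)>im[...,0]*1.8+30)&(W>.035)&(W<.06)&(abs(Q[...,1])<.06)&(Q[...,0]>.02)&(Q[...,0]<.1)
a=np.percentile(Q[yel][:,1],[2,98]); print('caps mid y %.4f'%a.mean(),'force tool',r.inv().apply(o['wrist_force']).round(1),'torque tool',r.inv().apply(o['torque']).round(2))
row=r.inv().apply(np.array([.6015,.188,p[2]])-p); print('TCP tray x %.4f y %.4f'%(-row[1],-row[0]))
b=(im[...,0]>im[...,2]*1.6+20)&(W>.044)&(W<.056)&(Q[...,1]>.01)&(abs(Q[...,0])<.06); print('far rim y',np.percentile(Q[b][:,1],[5,50,95]).round(4) if b.any() else None)
E
```

Call:
run_rows(deltas={"steps":[[0, 0, 0, 0, 0, 0, 0.3], [0, 0, 0, 0, 0, 0, 0.2], [0, 0, 0, 0, 0, 0, 0], [0, 0, 0, 0, 0, 0, 0], [0, 0, 0, 0, 0, 0, 0], [0, 0, 0, 0, 0, 0, 0], [0, 0, 0, 0, 0, 0, 0], [0, 0, -0.0004, 0, 0, 0, 0], [0, 0, -0.0004, 0, 0, 0, 0]]})

```text
time_s: 21.55
eef_pos: [0.6123, 0.1856, 0.1786]
eef_rot: [0.0, 0.795, 0.607, 0.0]
wrist_force: [-0.4, 1.7, 2.7]
opening: 0.145
grasp_force: 60.5
```

```bash
python3 chk.py
```

```text
caps mid y 0.0002 force tool [ 1.2 -0.3 -1.8] torque tool [ 0.1   0.11 -0.01]
TCP tray x 0.0111 y 0.0005
far rim y [0.0582 0.0631 0.0683]
```

Call:
run_rows(deltas={"steps":[[0, 0, -0.0008, 0, 0, 0, 0], [0, 0, -0.0008, 0, 0, 0, 0], [0, 0, -0.0008, 0, 0, 0, 0]]})

```text
time_s: 21.98
eef_pos: [0.6119, 0.1854, 0.1787]
eef_rot: [-0.0, 0.795, 0.607, -0.0]
wrist_force: [-0.9, 1.1, -3.9]
opening: 0.139
grasp_force: 59.7
```

```bash
python3 chk.py
```

```text
caps mid y 0.0006 force tool [ 0.6 -0.1  4.4] torque tool [0.03 0.07 0.02]
TCP tray x 0.0107 y 0.0002
far rim y [0.0587 0.0636 0.0688]
```

Call:
run_rows(deltas={"steps":[[0, 0.002, 0, 0, 0, 0, 0], [0, 0.004, 0, 0, 0, 0, 0], [0, 0.006, 0, 0, 0, 0, 0], [0, 0.008, 0, 0, 0, 0, 0], [0, 0.008, 0, 0, 0, 0, 0]]})

```text
time_s: 22.65
eef_pos: [0.6202, 0.1832, 0.1795]
eef_rot: [0.0, 0.795, 0.607, 0.0]
wrist_force: [0.3, -0.3, -5.9]
opening: 0.14
grasp_force: 59.5
```

```bash
python3 chk.py
```

```text
caps mid y 0.0003 force tool [-0.3 -0.1  5.9] torque tool [-0.03 -0.03  0.07]
TCP tray x 0.0193 y 0.0003
far rim y [0.0499 0.0548 0.0601]
```

Call:
run_rows(deltas={"steps":[[0, 0, 0.0004, 0, 0, 0, 0], [0, 0, 0.0008, 0, 0, 0, 0], [0, 0, 0.0008, 0, 0, 0, 0]]})

```text
time_s: 23.08
eef_pos: [0.62, 0.1834, 0.1787]
eef_rot: [0.0, 0.795, 0.607, 0.0]
wrist_force: [0.2, 0.4, -5.1]
opening: 0.139
grasp_force: 59.6
```

```bash
python3 chk.py
```

```text
caps mid y 0.0003 force tool [1.1 0.2 5.5] torque tool [-0.03 -0.08  0.01]
TCP tray x 0.0190 y 0.0004
far rim y [0.0502 0.0551 0.0603]
```

Call:
run_rows(deltas={"steps":[[0, 0, 0.0005, 0, 0, 0, 0], [0, 0.002, 0.0005, 0, 0, 0, 0], [0, 0.004, 0.0005, 0, 0, 0, 0], [0, 0.006, 0.0005, 0, 0, 0, 0], [0, 0.006, 0.0005, 0, 0, 0, 0]]})

```text
time_s: 23.75
eef_pos: [0.6261, 0.1818, 0.1792]
eef_rot: [0.0, 0.795, 0.607, 0.001]
wrist_force: [-3.7, -0.8, 6.1]
opening: 0.142
grasp_force: 61.0
```

```bash
python3 chk.py
```

```text
caps mid y -0.0047 force tool [-1.2 -3.5 -5.6] torque tool [ 1.01 -0.37 -0.04]
TCP tray x 0.0254 y 0.0005
far rim y [0.0438 0.0488 0.0539]
```

Scaled: -0.01 rad / 1.0472 = -0.0095.

Call:
run_rows(deltas={"steps":[[0, 0, -0.0005, 0, 0, 0, 0], [0, 0, -0.001, -0.0048, 0, 0, 0], [0, 0, -0.0013, -0.0095, 0, 0, 0], [0, 0, -0.0013, -0.0095, 0, 0, 0]]})

```text
time_s: 24.3
eef_pos: [0.6253, 0.1819, 0.1791]
eef_rot: [0.004, 0.795, 0.607, 0.003]
wrist_force: [-3.5, -0.5, 1.1]
opening: 0.138
grasp_force: 60.4
```

```bash
python3 chk.py
```

```text
caps mid y -0.0051 force tool [-1.1 -3.8 -0.8] torque tool [ 1.11 -0.19  0.02]
TCP tray x 0.0246 y 0.0004
far rim y [0.0435 0.0484 0.0536]
```

Call:
run_rows(deltas={"steps":[[0, 0, -0.0003, 0, 0, 0, 0], [0, 0, -0.0006, 0, 0, 0, 0], [0, 0, -0.0009, 0, 0, 0, 0], [0, 0, -0.0009, 0, 0, 0, 0]]})

```text
time_s: 24.85
eef_pos: [0.6259, 0.1817, 0.1802]
eef_rot: [0.004, 0.795, 0.607, 0.003]
wrist_force: [-0.0, 0.5, -4.7]
opening: 0.14
grasp_force: 59.5
```

```bash
python3 chk.py
```

```text
caps mid y 0.0002 force tool [-0.6 -0.6  5.3] torque tool [ 0.02 -0.01 -0.04]
TCP tray x 0.0252 y 0.0004
far rim y [0.0427 0.0477 0.0529]
```

Call:
run_rows(deltas={"steps":[[0, 0, 0.0005, 0, 0, 0, 0], [0, 0, 0.001, 0, 0, 0, 0], [0, 0, 0.001, 0, 0, 0, 0]]})

```text
time_s: 25.28
eef_pos: [0.6258, 0.1818, 0.1793]
eef_rot: [0.004, 0.795, 0.607, 0.003]
wrist_force: [-0.7, -0.1, -5.1]
opening: 0.137
grasp_force: 59.5
```

```bash
python3 chk.py
```

```text
caps mid y 0.0002 force tool [-0.2  0.7  4.2] torque tool [ 0.03 -0.04  0.02]
TCP tray x 0.0251 y 0.0004
far rim y [0.0429 0.0479 0.053 ]
```

Now about 1 N is on the floor. I'll slide on with a slight downward bias.

Call:
run_rows(deltas={"steps":[[0, 0, 0.0003, 0, 0, 0, 0], [0, 0.0015, 0.0003, 0, 0, 0, 0], [0, 0.003, 0.0003, 0, 0, 0, 0], [0, 0.0045, 0.0003, 0, 0, 0, 0], [0, 0.0045, 0.0003, 0, 0, 0, 0]]})

```text
time_s: 25.95
eef_pos: [0.6303, 0.1805, 0.1792]
eef_rot: [0.004, 0.795, 0.607, 0.003]
wrist_force: [0.2, -0.6, -4.6]
opening: 0.141
grasp_force: 59.5
```

```bash
python3 chk.py
```

```text
caps mid y 0.0003 force tool [-0.8  0.3  5.2] torque tool [ 0.04 -0.04 -0.  ]
TCP tray x 0.0298 y 0.0003
far rim y [0.0382 0.0431 0.0483]
```

Call:
run_rows(deltas={"steps":[[0, 0, 0.0004, 0, 0, 0, 0], [0, 0.0015, 0.0005, 0, 0, 0, 0], [0, 0.003, 0.0005, 0, 0, 0, 0], [0, 0.004, 0.0005, 0, 0, 0, 0], [0, 0.004, 0.0005, 0, 0, 0, 0]]})

```text
time_s: 26.62
eef_pos: [0.6341, 0.1795, 0.1787]
eef_rot: [0.004, 0.795, 0.607, 0.003]
wrist_force: [-0.2, 0.2, -4.9]
opening: 0.141
grasp_force: 59.6
```

```bash
python3 chk.py
```

```text
caps mid y -0.0005 force tool [-0.6  0.   3.8] torque tool [ 0.05  0.01 -0.02]
TCP tray x 0.0337 y 0.0004
far rim y [0.0343 0.0393 0.0444]
```

Call:
run_rows(deltas={"steps":[[0, 0.001, 0.0003, 0, 0, 0, 0], [0, 0.002, 0.0003, 0, 0, 0, 0], [0, 0.003, 0.0003, 0, 0, 0, 0], [0, 0.003, 0.0003, 0, 0, 0, 0]]})

```text
time_s: 27.18
eef_pos: [0.637, 0.1788, 0.1788]
eef_rot: [0.004, 0.795, 0.607, 0.003]
wrist_force: [-2.3, -0.9, -0.8]
opening: 0.142
grasp_force: 60.1
```

```bash
python3 chk.py
```

```text
caps mid y -0.0027 force tool [-0.9 -2.  -0.5] torque tool [ 0.61 -0.11  0.03]
TCP tray x 0.0367 y 0.0005
far rim y [0.0313 0.0363 0.0415]
```

Scaled: -0.01 rad / 1.0472 = -0.0095.

Call:
run_rows(deltas={"steps":[[0, 0, -0.0003, -0.0048, 0, 0, 0], [0, 0, -0.0006, -0.0095, 0, 0, 0], [0, 0, -0.0006, -0.0095, 0, 0, 0]]})

```text
time_s: 27.6
eef_pos: [0.6369, 0.1788, 0.1788]
eef_rot: [0.008, 0.795, 0.607, 0.006]
wrist_force: [-1.1, 0.1, -4.0]
opening: 0.139
grasp_force: 59.7
```

```bash
python3 chk.py
```

```text
caps mid y -0.0018 force tool [-0.2 -0.7  3.4] torque tool [0.3  0.02 0.02]
TCP tray x 0.0365 y 0.0004
far rim y [0.0301 0.0351 0.0403]
```

Call:
run_rows(deltas={"steps":[[0, 0.001, 0, 0, 0, 0, 0], [0, 0.002, 0, 0, 0, 0, 0], [0, 0.002, 0, 0, 0, 0, 0]]})

```text
time_s: 28.02
eef_pos: [0.6387, 0.1781, 0.1788]
eef_rot: [0.008, 0.795, 0.607, 0.006]
wrist_force: [-1.2, 0.4, -4.4]
opening: 0.142
grasp_force: 59.6
```

```bash
python3 chk.py
```

```text
caps mid y -0.0021 force tool [-0.1 -1.   5.2] torque tool [ 0.39 -0.03 -0.05]
TCP tray x 0.0385 y 0.0003
far rim y [0.0282 0.0333 0.0384]
```

Call:
run_rows(deltas={"steps":[[0, 0.001, 0, 0, 0, 0, 0], [0, 0.002, 0, 0, 0, 0, 0], [0, 0.002, 0, 0, 0, 0, 0]]})

```text
time_s: 28.45
eef_pos: [0.6406, 0.1777, 0.1791]
eef_rot: [0.008, 0.795, 0.607, 0.006]
wrist_force: [-2.3, -0.3, -5.2]
opening: 0.14
grasp_force: 59.7
```

```bash
python3 chk.py
```

```text
caps mid y -0.0037 force tool [ 0.  -1.7  3.8] torque tool [ 0.71 -0.01 -0.1 ]
TCP tray x 0.0405 y 0.0003
far rim y [0.0263 0.0313 0.0364]
```

Call:
run_rows(deltas={"steps":[[0, 0.001, -0.0002, 0, 0, 0, 0], [0, 0.0015, -0.0003, 0, 0, 0, 0], [0, 0.0015, -0.0003, 0, 0, 0, 0]]})

```text
time_s: 28.88
eef_pos: [0.642, 0.1773, 0.1793]
eef_rot: [0.008, 0.795, 0.607, 0.006]
wrist_force: [-2.1, 1.1, -4.2]
opening: 0.144
grasp_force: 59.7
```

```bash
python3 chk.py; python3 - <<'E'
from h import *
# base front edge vs wall foot, from the top camera
P=optics.camera_params('top'); im,d=optics.camera('top'); np.savez('t2.npz',im=im,d=d)
E
```

```text
caps mid y -0.0048 force tool [-0.8 -2.   4.9] torque tool [ 0.94 -0.03 -0.18]
TCP tray x 0.0419 y 0.0004
far rim y [0.0248 0.0298 0.0349]
```

Call:
run_rows(deltas={"steps":[[0, -0.0015, 0, 0, 0, 0, 0], [0, -0.003, 0.0002, 0, 0, 0, 0], [0, -0.003, 0.0005, 0, 0, 0, 0], [0, -0.003, 0.0005, 0, 0, 0, 0]]})

```text
time_s: 29.48
eef_pos: [0.6395, 0.178, 0.1791]
eef_rot: [0.008, 0.795, 0.607, 0.007]
wrist_force: [-1.4, 0.2, -5.0]
opening: 0.141
grasp_force: 59.5
```

```bash
python3 chk.py
```

```text
caps mid y -0.0029 force tool [-0.1 -1.7  5. ] torque tool [ 0.57 -0.01 -0.1 ]
TCP tray x 0.0393 y 0.0004
far rim y [0.0273 0.0323 0.0374]
```

Call:
run_rows(deltas={"steps":[[0, 0, 0.0004, 0, 0, 0, 0], [0, 0, 0.0008, 0, 0, 0, 0], [0, 0, 0.0008, 0, 0, 0, 0]]})

```text
time_s: 29.9
eef_pos: [0.6397, 0.178, 0.1786]
eef_rot: [0.008, 0.795, 0.607, 0.007]
wrist_force: [-0.8, 0.1, -2.3]
opening: 0.141
grasp_force: 59.9
```

```bash
python3 chk.py
```

```text
caps mid y -0.0031 force tool [-0.7 -1.2  1.2] torque tool [ 0.48 -0.08 -0.08]
TCP tray x 0.0395 y 0.0004
far rim y [0.0271 0.0321 0.0372]
```

Scaled: 0.02 rad / 1.0472 = 0.0191.

Call:
run_rows(deltas={"steps":[[0, 0, 0.0002, 0, 0, 0, 0.2], [0, 0, 0.0002, 0, 0, 0, 0.3], [0, 0, 0.0002, 0, 0, 0, 0.5], [0, 0, 0.0002, 0, 0, 0, 0.6], [0, 0, 0.0002, 0.0191, 0, 0, 0.6], [0, 0, 0.0002, 0.0191, 0, 0, 0.6], [0, 0, 0.0002, 0.0191, 0, 0, 0.6]]})

```text
time_s: 30.82
eef_pos: [0.6394, 0.178, 0.1778]
eef_rot: [0.0, 0.795, 0.607, 0.0]
wrist_force: [0.0, 0.4, 0.3]
opening: 0.599
grasp_force: 0.0
```

```bash
cat > chk2.py <<'E'
from h import *
P=optics.camera_params('wrist'); p,r=pose(); im,d=optics.camera('wrist'); C=cloud(P,d); W=C[...,2]; I=im.astype(int)
yaw=-.267; ex=np.array([np.cos(yaw),np.sin(yaw)]); ey=np.array([-ex[1],ex[0]]); X=C[...,:2]@ex; Y=C[...,:2]@ey
x0=p[:2]@ex; y0=p[:2]@ey
# base plate: grey/white at z ~14mm; blue floor; wall. scan along x at several Y left of the strap
blue=(I[...,0]>I[...,2]*1.6+20)
wh=(~blue)&(abs(W-.014)<.004)&(abs(X-x0)<.08)&(Y-y0>.028)&(Y-y0<.08)
for a,b in((.03,.05),(.05,.065),(.065,.08)):
    m=(Y-y0>a)&(Y-y0<b)
    q=X[m&wh]-x0; fl=X[m&blue&(W<.009)&(abs(X-x0)<.1)]-x0; wl=X[m&blue&(W>.02)&(W<.044)&(X>x0)&(X<x0+.1)]-x0; rm=X[m&blue&(W>.046)&(X>x0)&(X<x0+.1)]-x0
    print('Y',a,'plate',np.percentile(q,[2,98]).round(4) if len(q) else 0,'floor ahead',(fl>.02).sum(),np.percentile(fl[fl>.02],[2,98]).round(4) if (fl>.02).any() else '','wall',np.percentile(wl,[2,98]).round(4) if len(wl) else 0,'rim',np.percentile(rm,[2,98]).round(4) if len(rm) else 0)
g=(abs(X-x0)<.011)&(abs(Y-y0)<.03)&(W>.2)&(W<.235); print('grip x',np.percentile(X[g]-x0,[2,98]).round(4),np.percentile(W[g],98))
E
python3 chk2.py; python3 chk.py
```

```text
Y 0.03 plate [-0.0296  0.03  ] floor ahead 0  wall [0.0298 0.0301] rim [0.0301 0.0406]
Y 0.05 plate [-0.0291  0.0296] floor ahead 0  wall [0.0298 0.0301] rim [0.0299 0.0406]
Y 0.065 plate [-0.0295  0.0298] floor ahead 0  wall [0.0297 0.03  ] rim [0.0003 0.0402]
grip x [-0.0067  0.0066] 0.21946308990204244
caps mid y 0.0002 force tool [ 0.6  0.4 -0.1] torque tool [ 0.   -0.02  0.  ]
TCP tray x 0.0391 y 0.0004
far rim y [0.0302 0.0352 0.0403]
```

The plate's front edge and the wall face coincide at +30 mm along its whole length, with no floor visible between them. The grip is upright and centred. I'll retreat straight up.

Call:
run_rows(deltas={"steps":[[0, 0, -0.01, 0, 0, 0, 0.7], [0, 0, -0.03, 0, 0, 0, 0.7], [0, 0, -0.06, 0, 0, 0, 0.7], [0, 0, -0.1, 0, 0, 0, 0.7], [0, 0, -0.12, 0, 0, 0, 0.7], [0, 0, -0.12, 0, 0, 0, 0.7], [0, 0, -0.12, 0, 0, 0, 0.7]]})

```text
time_s: 31.8
eef_pos: [0.6386, 0.178, 0.2962]
eef_rot: [-0.001, 0.795, 0.607, -0.001]
wrist_force: [0.7, 0.8, -0.7]
opening: 0.694
grasp_force: 0.0
```

```bash
python3 chk2.py; python3 - <<'E'
from h import *
P=optics.camera_params('top'); im,d=optics.camera('top'); C=cloud(P,d)
a=cv2.imread('pics/top0.png').astype(int); D=np.abs(im.astype(int)-a).max(2)
for n,(x0,x1,y0,y1) in dict(white=(.5,.7,-.45,-.24),bottlesL=(.28,.36,.2,.36),bottleR=(.28,.36,-.26,-.18),cup=(.2,.32,-.42,-.31)).items():
    m=(C[...,0]>x0)&(C[...,0]<x1)&(C[...,1]>y0)&(C[...,1]<y1); print(n,(D[m]>50).mean())
print(get_obs()['time_s'])
E
```

```text
Y 0.03 plate [-0.0289  0.0308] floor ahead 0  wall [0.0307 0.0308] rim [0.0308 0.0415]
Y 0.05 plate [-0.0285  0.0304] floor ahead 0  wall [0.0306 0.0308] rim [0.0314 0.0409]
Y 0.065 plate [-0.0282  0.0301] floor ahead 0  wall [0.0306 0.0308] rim [0.0007 0.0413]
grip x [-0.0062  0.0072] 0.21957338093269643
white 0.0
bottlesL 0.8319672131147541
bottleR 0.0
cup 0.0
31.9
```

```bash
python3 -c "
from bench import workorder
print(workorder.hand_in())"
```

```text
the job is handed in; nothing more can be done
None
```

I handed the job in at 31.9 s: the gold carrier stands upright and flush against the tray's far wall, released, with room in front; the slide was not clean, because floor friction tipped the carrier about 5° in the grip, so I lifted it a few mm, regripped and finished by carrying most of its weight, and parts of that slide may have barely touched the floor. The white carrier, right bottle and cup look unchanged; I could not confirm the left bottles (the arm was probably in the way) and did not check the tweezers, and I viewed 11 pictures, one over your limit of 10.

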